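# Push the water-filter canister onto its filter head and open the shut-off

## Task

Push the white filter canister onto the steel spigot of the filter head until it is fully home: past the stiff rubber seal collar, which has to be driven back flat against the head. Then flip the shut-off lever on top of the head over to its other side, the open side away from the canister. Leave the cups, jar, tin, jug and spoon where they are.

Things in the scene. Friction and masses are not known exactly. Their poses are not given: they have to be found in the camera images.
- head: filter head fixed to the counter: steel block 90 (x) by 120 (y) by 120 high. Origin: centre of its underside; z up; x is the direction in which the canister is pushed on. From its -x face a level spigot sticks out towards -x, 50 in diameter, axis 52 above the counter, from x = -45 to its tip at x = -115. The lever stands on top; a black rubber collar sits round the spigot.
- spigot_tip (a point): centre of the spigot's end face (head x = -115, 52 above the counter); the end has a 5 x 5 bevel; axes as the head's
- spigot_seat (a point): point on the spigot axis at head x = -55, where the centre of the canister's mouth must end up. The rubber collar (84 across, 10 thick) slides stiffly along the spigot (about 7 N) and stays where pushed; its outer face starts between head x = -69 and -65 and is at x = -55 when flat against the head, the hard stop.
- canister: white filter canister lying loose on a flat grey foot, 150 long, 0.4 to 0.8 kg. Round shell 96 in diameter (too wide to grasp), axis 52 above the counter, top at 100; foot 150 x 96 x 12 thick. Origin: centre of its underside; x runs along it to the open end, z up. Starts with the open end roughly towards the spigot, off to a side and turned by up to 0.4 rad.
- canister_mouth (a point): centre of the open end face (canister x = +75, 52 above its underside); the bore there is 54 in diameter, 78 deep, so 2 clearance all round the spigot
- canister_rear (a point): centre of the flat closed end, a disc 96 across (canister x = -75, 52 above its underside)
- valve (a joint): shut-off lever on top of the head: 0 = closed, leaning 0.7 rad towards the canister (head -x); 1.4 = open, leaning as far the other way (head +x). It swings about head y, on a pivot at head x = 0, y = 0, 137 above the counter, and drops over to either stop once past upright (0.7); light, under 1 N at the ball.
- valve_ball (a point): centre of the black ball (34 in diameter) at the lever's end, 85 from the pivot; the rod is 12 in diameter
- cup_a: speckled brown stoneware cup, no handle, 84 across, 70 high, standing on the counter to the robot's side of the spigot. Origin: centre of its underside
- cup_b: the same kind of cup, 84 across, 70 high, standing on the round wooden board (300 across, 18 thick) far to the robot's right. Origin: centre of its underside
- jar: closed glass jar with a steel cap, 72 across, 110 high, on the far side of the spigot. Origin: centre of its underside
- tin: dark steel tin, 80 across, 120 high, to the robot's left. Origin: centre of its underside
- jug: steel milk jug with a side handle, 80 across, 100 high, to the left of the head. Origin: centre of its underside
- spoon: steel spoon 150 long lying on the counter, near right. Origin: underside near its middle
Things that resemble listed ones, but are neither listed nor needed, are in the scene too. What is shaped like the head but green is not meant.

How it is judged:
By the outcome, as a careful person would: the job done as asked, in the order asked, and still so for the second after the job is handed in, with the robot touching nothing.
It also fails if it takes over 72 s, if anything falls off the work surface, if the arm or the gripper's body presses on something with over 40 N, if the wrist force passes 120 N, or if a joint passes its speed limit or range.

## Robot

A 7-joint arm with a two-finger parallel gripper is mounted at the origin on the work surface. World frame = base frame: x ahead of the robot, y to its left, z up, the work surface at z = 0. Lengths are in m, angles in rad, forces in N, time in s.
With the tool pointing down it reaches from about 0.425 to 0.925 m from the base axis. Payload 6.8 kg.
Tool frame: the origin (TCP) lies at the very end of the fingers, on their centre line; the grasp point (between the pads) lies 19 mm behind it; z points along the fingers, y is the line along which they close (so a half turn about z gives the same grasp; the last joint's range is limited). The gripper opens to 85 mm and grips with 20 to 120 N. Pads are 22 mm wide; open, the fingers measure 114 mm over their backs; the gripper's body (76 mm by 85 mm) begins 54 mm behind the grasp point. The pads swing forward as they close: fully open they stand 13 mm farther back than shut.
Start: joints at [-1.278, 0.477, 0.022, 1.555, -0.011, 1.109, -0.083], TCP at [0.263, 0.622, 0.231] pointing down, gripper open.
Joint ranges: [-2.96, 2.96], [-0.34, 2.1], [-1.41, 1.46], [0.24, 2.44], [-1.37, 4.51], [0.17, 1.92], [-2.96, 2.96]. Speed limits (rad/s): [2.39, 2.39, 3.14, 3.14, 3.14, 3.14, 3.14].

## Interface

Orientations are given as a unit quaternion [x, y, z, w].
In Python, from cell import r, eyes gives the robot as it stands. The module is installed in compiled form; this text tells all that it offers.
- The arm moves only by the shell command python3 -m pendant 'ROWS' [FORCE]. ROWS is JSON, a list that holds one entry, the list of rows, each a list of 5 numbers: the finger opening in cm, from 0 to 8.54, then the shift along the tool's x, y, z in cm, then the turn about the tool's z in degrees. A call has 1 to 5 rows; each row is the pose to reach, as a shift and turn from the pose commanded when the call began, along the tool's axes at that moment; what a row does not reach only later rows make up. A row lasts 1/8 s, in which the tool goes at most 62.5 mm and 10.7 degrees, less where a joint would pass 70% of its speed; a pose out of reach is approached as far as the arm can. A call with a gripper value outside its range is refused whole. The fingers move at their own pace and stop on an object; FORCE is the grip in N (left out, the last holds). Time passes only in rows, so rows that repeat a pose let the fingers close. It gives the time, the measured TCP pose, the force, the opening and the grip force at its end, in the units of the state.
- r.observe(): the state, without advancing time (a new reading comes with each control period).
- eyes.camera(name): name is "side" or "top"; returns (picture, depth): 420x560x3 uint8, red, green, blue; 420x560 float32, m along the optical axis (not along the pixel's ray), 0 where there is no reading.
- eyes.camera_info(name): a dict with "fx", "fy", "cx", "cy" (pixels), "rvec" (rotation vector, rad) and "tvec" (3), from world to camera coordinates, as OpenCV has them. Camera axes: x right, y down, z forward; pixel columns grow to the right and rows downward; lengths in m; the calibration is good to about 2 mm. A picture is of the moment at which its call begins. camera_info takes no time and is no camera call.
- r.sign_off(): hands the job in; it is judged then, once.
The state is a dict: "t": time; "joints": joint angles; "joint_velocities": joint speeds; "joint_efforts": joint torques, N m; "eef_pos": TCP position; "eef_rot": TCP orientation; "ft_force": force on the tool from outside, world axes, zero at the start; "wrist_torque": the same for the moment, N m; "width": opening from 0.0 (shut) to 1.0 (fully open); "gripper_force": force on a finger pad.
Only numpy, scipy, OpenCV 4.12 (cv2) and the standard library are available. Lean on these libraries where they do the work, as an engineer would, in place of code of your own. Each camera call takes 0.05 s, during which the arm holds its last target. There are 200 camera calls.

## Working session

There is one attempt and no reset: what is moved stays moved. The work goes in short steps, Python scripts to look and compute and a shell command to move; the robot and the scene stay as the last step left them, time stands still between calls to the robot, and variables do not carry over. Pictures are saved under pics/ and viewed, at most 10 in all, crops included, and the job is handed in when it is done.

```bash
mkdir -p pics; cat > h.py <<'E'
import numpy as np, cv2
from cell import r, eyes
def snap(n,f):
    im,d=eyes.camera(n); cv2.imwrite(f'pics/{f}.png',im[:,:,::-1]); np.save(f'pics/{f}.npy',d); return im,d
def w(n,u,v,z=None,d=None):
    """pixel to world; by plane height z or by depth d"""
    i=eyes.camera_info(n); R=cv2.Rodrigues(np.array(i['rvec'],float))[0]; t=np.array(i['tvec'],float).ravel()
    ray=R.T@np.array([(u-i['cx'])/i['fx'],(v-i['cy'])/i['fy'],1]); c=-R.T@t
    return c+ray*((z-c[2])/ray[2] if d is None else d)
def cloud(n,d):
    i=eyes.camera_info(n); R=cv2.Rodrigues(np.array(i['rvec'],float))[0]; t=np.array(i['tvec'],float).ravel()
    v,u=np.mgrid[:d.shape[0],:d.shape[1]]
    P=np.stack([(u-i['cx'])/i['fx']*d,(v-i['cy'])/i['fy']*d,d],-1)
    return (P-t)@R
E
python3 - <<'E'
from h import *
snap('top','top0'); snap('side','side0')
for n in('top','side'):
    i=eyes.camera_info(n);R=cv2.Rodrigues(np.array(i['rvec'],float))[0];print(n,i,-R.T@np.array(i['tvec']).ravel())
s=r.observe();print(s['t'],s['eef_pos'],s['eef_rot'])
E
```

```text
top {'fx': 419.2001521214153, 'fy': 419.2001521214153, 'cx': 277.9450342849056, 'cy': 213.59451911555055, 'rvec': array([ 2.1512568 , -2.15162058,  0.17483712]), 'tvec': array([0.0902798 , 0.48377393, 1.45714882])} [0.26433118 0.1119624  1.51098107]
side {'fx': 433.7592927684659, 'fy': 433.7592927684659, 'cx': 283.50140391918586, 'cy': 209.61430850816407, 'rvec': array([ 2.27677775, -0.45893221,  0.23169909]), 'tvec': array([-0.38617725,  0.29487284,  1.26480721])} [ 0.04216561 -0.8180969   1.07924031]
0.1 [0.26316739 0.62101805 0.23041993] [ 1.99054181e-01  9.79988146e-01 -8.09058837e-04 -1.07952417e-04]
```

View pics/top0.png

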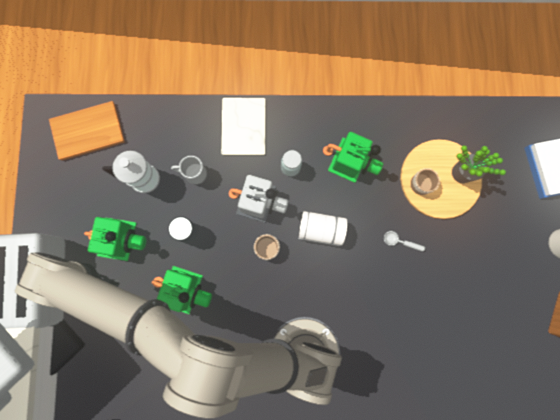

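View pics/side0.png

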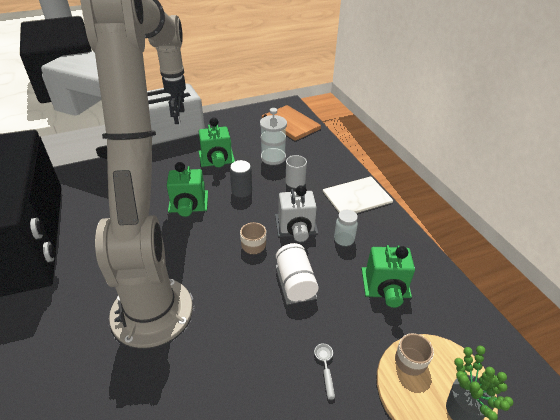

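The top view shows the base at (307,345), with the steel head at (257,197) and its spigot pointing right. The white canister is at (323,228), cup_a at (267,247), the jar at (291,162), the spoon at (405,241) and cup_b at (426,181). There are three green heads, at (355,157), (112,238) and (182,290); the grey steel one at (257,197) is the one meant. I'll confirm it in a crop and fit the poses from depth.

```bash
python3 - <<'E'
from h import *
im=cv2.imread('pics/top0.png'); c=im[140:275,215:375]; cv2.imwrite('pics/c0.png',cv2.resize(c,None,fx=4.4,fy=4.4,interpolation=cv2.INTER_CUBIC))
d=np.load('pics/top0.npy');P=cloud('top',d)
def rect(box,z0,z1):
    u0,u1,v0,v1=box;Q=P[v0:v1,u0:u1].reshape(-1,3);Q=Q[(Q[:,2]>z0)&(Q[:,2]<z1)]
    (c,s,a)=cv2.minAreaRect((Q[:,:2]*1000).astype(np.float32)); print(len(Q),np.round(c,1),np.round(s,1),a,'z',np.percentile(Q[:,2],[5,50,95]).round(4));return Q
print('canister');Q=rect((293,353,203,253),.03,.2)
print('foot');rect((293,353,203,253),.006,.2)
print('can top ridge');rect((293,353,203,253),.09,.11)
print('head top');rect((228,292,170,225),.112,.128)
print('spig');rect((270,292,190,225),.06,.1)
print('lever');rect((228,292,170,225),.15,.3)
for n,b in dict(cup=(250,283,232,263),jar=(278,304,147,178)).items(): print(n);rect(b,.03,.2)
E
```

```text
canister
1207 [431.  -62.7] [150.1  96.3] 80.18897247314453 z [0.0642 0.0919 0.1014]
foot
1294 [439.9 -72.4] [215.7 174.9] 89.9903793334961 z [0.0128 0.091  0.1012]
can top ridge
689 [429.  -62.5] [149.5  66.7] 80.43097686767578 z [0.0908 0.0958 0.1025]
head top
697 [539.6 172.3] [ 90.1 120.6] 73.57770538330078 z [0.1135 0.1184 0.1232]
spig
217 [522.8  88.6] [75.1 59.6] 0.08339835703372955 z [0.0635 0.0742 0.0917]
lever
123 [529.8 144.8] [82.5 32.4] 77.90567016601562 z [0.153  0.2109 0.2182]
cup
155 [364.9 133.7] [83.4 82.8] 44.6529655456543 z [0.0442 0.0677 0.0735]
jar
390 [661.7  45.9] [66.2 67.2] 37.651737213134766 z [0.045  0.1068 0.1138]
```

View pics/c0.png

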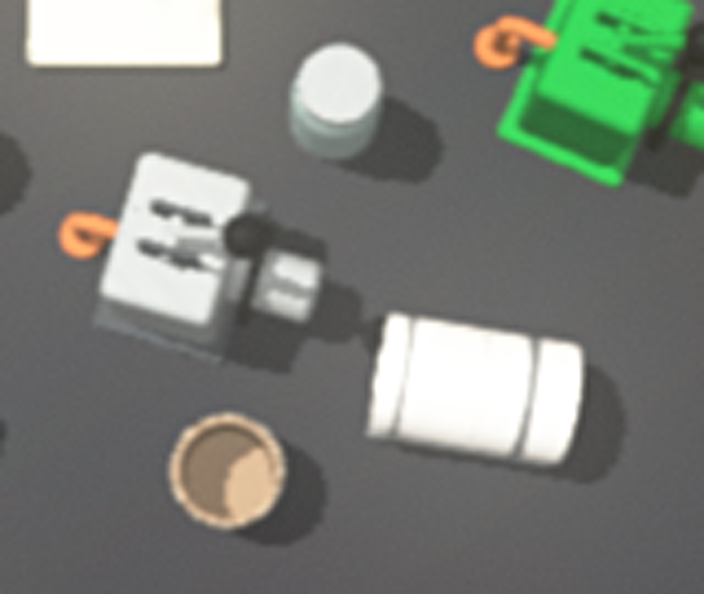

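The crop confirms the target: the steel head, its light grey spigot with the black ball above it, and the canister mouth on the left at about crop (385,375). The fit gives head yaw 73.6°, canister yaw 80.2°, and the canister about 38 mm to the robot's side of the spigot axis. The outside of the canister's robot-side flank is closer to the base than the arm can reach. I'll straddle the top of the shell with open fingers to shift it sideways, then push on its rear.

```bash
cat >> h.py <<'E'
H=np.array([.5396,.1723]); HY=73.58
X=np.array([np.cos(np.radians(HY)),np.sin(np.radians(HY))]); N=np.array([-X[1],X[0]])
from scipy.spatial.transform import Rotation as Ro
def rel(p,yaw=None):
    """row (cm, deg) to bring TCP to p with tool y at world yaw (mod 180)"""
    s=r.observe(); R=Ro.from_quat(s['eef_rot']).as_matrix(); d=R.T@(np.array(p)-s['eef_pos'])*100
    y=np.degrees(np.arctan2(R[1,1],R[0,1])); t=0 if yaw is None else -((yaw-y+90)%180-90)
    print(np.round(d,2),'turn',round(t,1),'| now',np.round(s['eef_pos'],4),'yaw',round(y,1),'F',np.round(s['ft_force'],1),'t',s['t'])
def hp(x,n): return H+x*X+n*N   # head coords -> world xy
def can(f):
    """canister pose in head coords from a top picture"""
    im,d=snap('top',f); P=cloud('top',d).reshape(-1,3); q=(P[:,:2]-H); a=q@X;b=q@N
    m=(P[:,2]>.03)&(P[:,2]<.106)&(a<-.112)&(a>-.38)&(abs(b)<.13)&(im.reshape(-1,3).min(1)>110)
    c,s,an=cv2.minAreaRect((np.c_[a,b][m]*1000).astype(np.float32)); print('can head-frame',np.round(c,1),np.round(s,1),an,m.sum())
E
python3 - <<'E'
from h import *
rel([.5,.42,.33],45); rel([.53,.15,.33],10);rel([.426,-.092,.16],80.2-90)
print(r.observe()['joints'])
E
```

```text
[-29.65  -9.29  -9.94] turn 22.0 | now [0.2632 0.621  0.2304] yaw 67.0 F [ 0.1 -0.1  1.2] t 0.1
[-42.95 -32.98  -9.9 ] turn 57.0 | now [0.2632 0.621  0.2304] yaw 67.0 F [ 0.1 -0.1  1.2] t 0.1
[-42.81 -59.29   7.14] turn 76.8 | now [0.2632 0.621  0.2304] yaw 67.0 F [ 0.1 -0.1  1.2] t 0.1
[-1.27809355  0.47773292  0.02236096  1.55633592 -0.0115187   1.10928454
 -0.08307835]
```

```bash
python3 -m pendant '[[[8.5,-4,-1,-5,5],[8.5,-9,-3,-10,10],[8.5,-15,-5,-10,15],[8.5,-21,-7,-10,20],[8.5,-26,-10,-10,25]]]'; python3 - <<'E'
from h import *
rel([.53,.15,.33],10);rel([.48,-.09,.33],-9.8)
E
```

```text
t: 0.72
eef_pos: [0.4607, 0.4322, 0.331]
eef_rot: [0.408, 0.913, -0.0, 0.0]
ft_force: [0.6, 0.4, -0.8]
width: 1.0
gripper_force: 0.0
[-25.64 -13.67   0.11] turn 31.9 | now [0.4607 0.4322 0.331 ] yaw 41.9 F [ 0.6  0.4 -0.8] t 0.725
[-40.17 -33.41   0.11] turn 51.7 | now [0.4607 0.4322 0.331 ] yaw 41.9 F [ 0.6  0.4 -0.8] t 0.725
```

```bash
python3 -m pendant '[[[8.5,-5.5,-2.5,0,9],[8.5,-11,-5,0,18],[8.5,-16.5,-7.5,0,27],[8.5,-21.5,-11,0,36],[8.5,-25.5,-15.5,0,45]]]'; python3 - <<'E'
from h import *
rel([.426,-.092,.16],-9.8)
E
```

```text
t: 1.35
eef_pos: [0.5151, 0.138, 0.3309]
eef_rot: [0.727, 0.686, -0.0, 0.0]
ft_force: [1.3, 0.7, 0.4]
width: 0.997
gripper_force: 0.0
[-23.47  -7.56  17.11] turn 6.5 | now [0.5151 0.138  0.3309] yaw -3.3 F [1.3 0.7 0.4] t 1.35
```

```bash
python3 -m pendant '[[[8.5,-6,-2,0,6.5],[8.5,-12,-4,2,6.5],[8.5,-18,-6,7,6.5],[8.5,-23.5,-7.6,12,6.5],[8.5,-23.5,-7.6,17,6.5]]]'; python3 - <<'E'
from h import *
can('top1')
rel([.426,-.092,.09],-9.8)
rel([.426,-.092,.066],-9.8)
E
```

```text
t: 1.98
eef_pos: [0.4286, -0.0872, 0.1758]
eef_rot: [0.764, 0.645, 0.002, 0.001]
ft_force: [2.1, 1.6, -0.8]
width: 0.997
gripper_force: 0.0
can head-frame [-203.   53.] [181.5 152.4] 0.24733111262321472 800
[-0.25  0.47  7.9 ] turn 0.1 | now [ 0.4225 -0.0886  0.169 ] yaw -9.7 F [-4.5 -2.5 -4.4] t 2.025
[-0.24  0.49 10.3 ] turn 0.1 | now [ 0.4225 -0.0886  0.169 ] yaw -9.7 F [-4.5 -2.5 -4.4] t 2.025
```

```bash
python3 -m pendant '[[[8.5,0,0,3,0],[8.5,0,0,6,0],[8.5,0,0,7.5,0],[8.5,0,0,7.5,0]]]'; python3 - <<'E'
from h import *
rel([.426,-.092,.066],-9.8)
can('top2');snap('side','side2')
im=cv2.imread('pics/side2.png')[190:330,220:380];cv2.imwrite('pics/c2.png',cv2.resize(im,None,fx=4.2,fy=4.2,interpolation=cv2.INTER_CUBIC))
E
```

```text
t: 2.52
eef_pos: [0.4283, -0.0849, 0.1006]
eef_rot: [0.763, 0.646, -0.001, -0.001]
ft_force: [-0.2, 0.5, -0.9]
width: 0.998
gripper_force: 0.0
[-0.74 -0.11  3.46] turn 0.3 | now [ 0.4283 -0.0849  0.1006] yaw -9.5 F [-0.2  0.5 -0.9] t 2.525
can head-frame [-193.6   53.7] [162.6 151.4] 0.24735423922538757 674
```

View pics/c2.png

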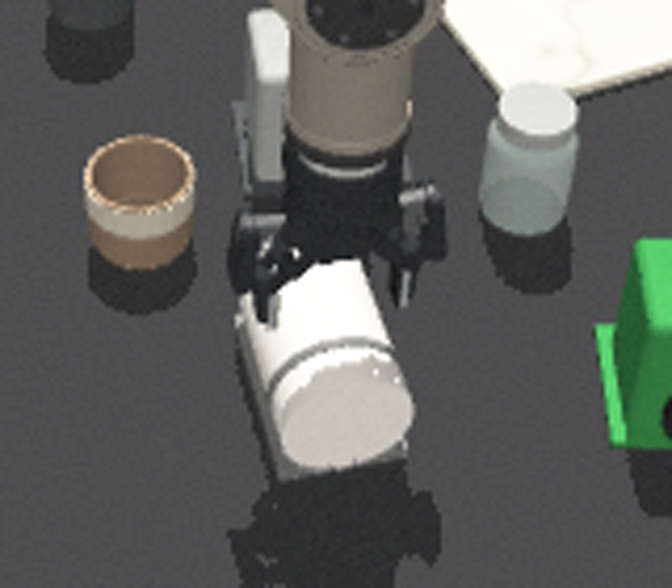

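The side crop shows the two fingertips at (267,315) and (402,300), straddling the shell, and they centre on its axis to about 1 mm. I'll lower the fingers further.

```bash
python3 -m pendant '[[[8.54,0,0,1.0,0],[8.54,0,0,2,0],[8.54,0,0,2.6,0],[8.54,0,0,2.6,0]]]'
```

```text
t: 3.12
eef_pos: [0.4282, -0.0852, 0.0744]
eef_rot: [0.763, 0.646, -0.001, -0.0]
ft_force: [0.1, 0.1, -0.3]
width: 0.997
gripper_force: 0.0
```

```bash
python3 -m pendant '[[[8.54,0,0,0.5,0],[8.54,0,0,0.9,0],[8.54,0,0,0.9,0]]]'; python3 -m pendant '[[[7.4,0,0,0,0],[7.4,0,0,0,0],[7.4,0,0,0,0]]]' 20
```

```text
t: 3.5
eef_pos: [0.4285, -0.0851, 0.0656]
eef_rot: [0.763, 0.646, -0.0, -0.0]
ft_force: [-0.4, 0.5, -0.4]
width: 1.001
gripper_force: 0.0
t: 3.88
eef_pos: [0.428, -0.085, 0.0664]
eef_rot: [0.763, 0.646, -0.0, -0.001]
ft_force: [-3.9, 0.1, 12.2]
width: 0.924
gripper_force: 20.1
```

```bash
python3 - <<'E'
from h import *
p=r.observe()['eef_pos'];q=p[:2]-H;print('head frame',q@X,q@N)
x,y=hp(q@X,0);rel([x,y,.0664],HY-90)
E
```

```text
head frame -0.27833594405466777 0.034327217484568476
[-0.42  3.41 -0.  ] turn 6.9 | now [ 0.428  -0.085   0.0664] yaw -9.5 F [-3.9  0.1 12.2] t 3.875
```

```bash
python3 -m pendant '[[[7.4,-0.1,0.7,0,1.5],[7.4,-0.2,1.4,0,3],[7.4,-0.3,2.1,0,4.5],[7.4,-0.4,2.8,0,6],[7.4,-0.4,3.4,0,6.9]]]';  python3 -m pendant '[[[7.4,0,0,0,0],[7.4,0,0,0,0]]]'; python3 - <<'E'
from h import *
p=r.observe()['eef_pos'];q=p[:2]-H;print('head frame',q@X,q@N)
x,y=hp(q@X,0);rel([x,y,.0664],HY-90)
im,d=snap('side','side3')
cv2.imwrite('pics/c3.png',cv2.resize(im[190:330,220:380,::-1],None,fx=4.2,fy=4.2,interpolation=cv2.INTER_CUBIC))
E
```

```text
t: 4.5
eef_pos: [0.4551, -0.0921, 0.066]
eef_rot: [0.8, 0.6, -0.003, -0.007]
ft_force: [-23.8, 8.1, 40.8]
width: 0.931
gripper_force: 30.7
t: 4.75
eef_pos: [0.4557, -0.0923, 0.0661]
eef_rot: [0.8, 0.6, -0.003, -0.006]
ft_force: [-18.7, 8.3, 32.6]
width: 0.93
gripper_force: 27.9
head frame -0.2774948439333508 0.005701824747984318
[-0.    0.57 -0.04] turn 0.1 | now [ 0.4557 -0.0923  0.0661] yaw -16.3 F [-18.7   8.3  32.6] t 4.75
```

View pics/c3.png

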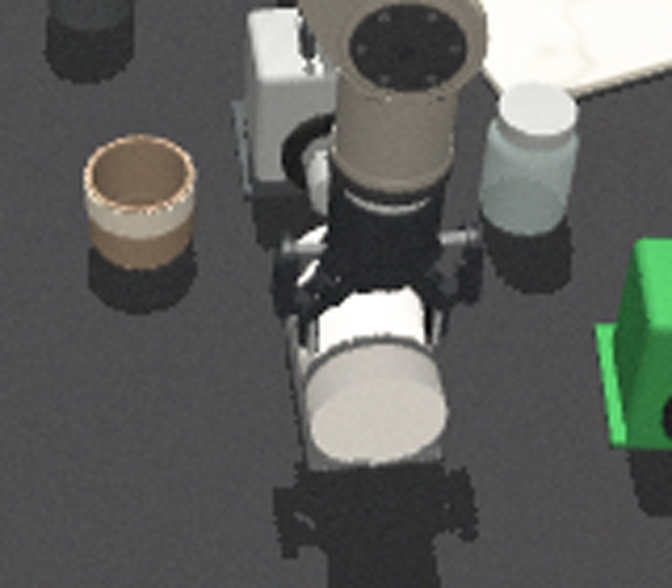

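The canister followed the gripper; its rear disc is now at (378,405) in the crop and the spigot is visible at (318,178). The arm is lagging about 6 mm sideways under friction. I'll ease the downward load and finish the shift.

```bash
python3 -m pendant '[[[7.4,0,0.3,-0.2,0],[7.4,0,0.6,-0.2,0],[7.4,0,0.6,-0.2,0]]]'; python3 - <<'E'
from h import *
p=r.observe()['eef_pos'];q=p[:2]-H;print('head frame',q@X,q@N)
x,y=hp(q@X,0);rel([x,y,.0664],HY-90)
E
```

```text
t: 5.18
eef_pos: [0.4631, -0.0949, 0.0678]
eef_rot: [0.8, 0.599, -0.002, -0.004]
ft_force: [-13.5, 5.4, 19.8]
width: 0.912
gripper_force: 22.9
head frame -0.2779257242214744 -0.002100044994689409
[ 0.   -0.21  0.14] turn 0.1 | now [ 0.4631 -0.0949  0.0678] yaw -16.3 F [-13.5   5.4  19.8] t 5.175
```

```bash
python3 -m pendant '[[[8.54,0,-0.4,-0.5,0],[8.54,0,-0.4,-3,0],[8.54,0,-0.4,-8,0],[8.54,-5,-0.4,-12,0],[8.54,-11,-0.4,-14,0]]]'; python3 -m pendant '[[[8.54,-6,0,0,0],[8.54,-8,0,0,0],[8.54,-8,0,0,0]]]'; python3 - <<'E'
from h import *
p=r.observe()['eef_pos'];q=p[:2]-H;print('head frame',q@X,q@N,p)
can('top4')
E
```

```text
t: 5.8
eef_pos: [0.4346, -0.1995, 0.2097]
eef_rot: [0.799, 0.601, 0.002, 0.002]
ft_force: [1.1, -1.3, -0.4]
width: 0.998
gripper_force: 0.0
t: 6.18
eef_pos: [0.4099, -0.2773, 0.2076]
eef_rot: [0.802, 0.598, 0.0, 0.001]
ft_force: [-0.0, 0.2, -0.4]
width: 0.997
gripper_force: 0.0
head frame -0.46789404696968956 -0.0026594621953532553 [ 0.40988844 -0.27726292  0.20759337]
can head-frame [-214.5   19.5] [257.4 143.6] 18.873903274536133 1211
```

View pics/top4.png

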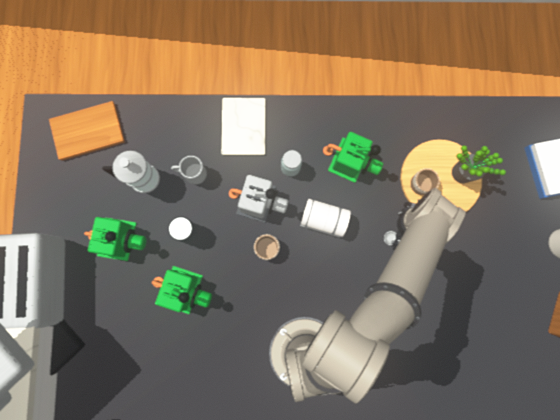

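The canister is now at (326,218), roughly in line with the spigot at (281,205), and nothing else has moved. The fit picked up arm pixels, so I'll redo it using only the largest connected blob.

```bash
cat >> h.py <<'E'
def can(f,new=True,lo=-.118,zl=.03):
    if new: im,d=snap('top',f)
    else: im=cv2.imread(f'pics/{f}.png');d=np.load(f'pics/{f}.npy')
    P=cloud('top',d); q=P[...,:2]-H; a=q@X;b=q@N
    m=(P[...,2]>zl)&(P[...,2]<.106)&(a<lo)&(a>-.38)&(abs(b)<.13)
    k,l,st,_=cv2.connectedComponentsWithStats(m.astype(np.uint8),connectivity=4)
    m=l==1+np.argmax(st[1:,4])
    c,s,an=cv2.minAreaRect((np.c_[a[m],b[m]]*1000).astype(np.float32)); print('can head-frame',np.round(c,1),np.round(s,1),an,m.sum())
    # lateral midline near mouth / rear
    for u0,u1 in ((.0,.035),(-.035,0.)):
        k=m&(a>c[0]/1000+u0)&(a<c[0]/1000+u1); print(' n range',np.percentile(b[k],[1,99]).round(4),b[k].min(),b[k].max())
E
python3 - <<'E'
from h import *
can('top4',False)
p=r.observe()['eef_pos']
x,y=hp(-.31,0)
rel([x,y,.2],HY-90); rel([x,y,.04],HY-90)
E
```

```text
can head-frame [-255.9   -0.9] [150.7  96.3] 0.11161496490240097 1198
 n range [-0.045   0.0462] -0.04828629793905076 0.047008828575100046
 n range [-0.0447  0.046 ] -0.04906272258194683 0.046565010216998416
[15.62 -0.29  0.73] turn -0.0 | now [ 0.4105 -0.2757  0.2073] yaw -16.5 F [ 0.7  0.5 -0.4] t 6.225
[15.62 -0.3  16.73] turn -0.0 | now [ 0.4105 -0.2757  0.2073] yaw -16.5 F [ 0.7  0.5 -0.4] t 6.225
```

```bash
python3 -m pendant '[[[5,4,-0.3,4,0],[5,8,-0.3,8,0],[5,10.4,-0.3,12.5,0],[5,10.4,-0.3,16.5,0],[5,10.4,-0.3,16.5,0]]]';  python3 -m pendant '[[[5,0,0,0,0],[5,0,0,0,0]]]'; python3 - <<'E'
from h import *
rel([*hp(-.342,0),.04],HY-90); rel([*hp(-.29,0),.04],HY-90)
E
```

```text
t: 6.85
eef_pos: [0.4354, -0.1726, 0.0403]
eef_rot: [0.8, 0.6, -0.002, -0.002]
ft_force: [0.1, -0.4, 0.1]
width: 0.589
gripper_force: 0.0
t: 7.1
eef_pos: [0.4382, -0.1752, 0.0438]
eef_rot: [0.801, 0.599, 0.001, 0.001]
ft_force: [-0.7, 0.9, 0.6]
width: 0.585
gripper_force: 0.0
[ 2.   -0.09  0.38] turn 0.0 | now [ 0.4382 -0.1752  0.0438] yaw -16.4 F [-0.7  0.9  0.6] t 7.1
[ 7.2  -0.09  0.38] turn 0.0 | now [ 0.4382 -0.1752  0.0438] yaw -16.4 F [-0.7  0.9  0.6] t 7.1
```

```bash
python3 -m pendant '[[[5,1,0,0,0],[5,2,0,0,0],[5,2.7,0,0,0],[5,3.4,0,0,0],[5,4.1,0,0,0]]]';  python3 -m pendant '[[[5,0.7,0,0,0],[5,1.4,0,0,0],[5,2.1,0,0,0],[5,2.6,0,0,0],[5,2.6,0,0,0]]]'; python3 - <<'E'
from h import *
can('top5',lo=-.119)
rel([*hp(-.216,0),.044],HY-90)
E
```

```text
t: 7.72
eef_pos: [0.4485, -0.1362, 0.0424]
eef_rot: [0.801, 0.599, -0.0, 0.001]
ft_force: [-2.0, -5.2, 2.0]
width: 0.585
gripper_force: 0.0
t: 8.35
eef_pos: [0.4559, -0.1102, 0.0422]
eef_rot: [0.8, 0.599, -0.0, 0.0]
ft_force: [-0.6, -2.6, 1.3]
width: 0.584
gripper_force: 0.0
can head-frame [-197.5    1.2] [132.2  95.5] 1.018601417541504 1017
 n range [-0.043   0.0486] -0.045735429124858444 0.049320280942947124
 n range [-0.0436  0.0479] -0.04673145395666713 0.048765918341720095
[ 7.87  0.06 -0.18] turn 0.1 | now [ 0.4559 -0.1102  0.0422] yaw -16.3 F [ 0.9 -1.5 -0.1] t 8.4
```

```bash
python3 - <<'E'
from h import *
for f in ('top4','top5'):
    P=cloud('top',np.load(f'pics/{f}.npy'));q=P[...,:2]-H;a=q@X;b=q@N
    for z0 in(.05,.06,.065): 
        m=(P[...,2]>z0)&(P[...,2]<.085)&(a<-.085)&(a>-.112)&(abs(b)<.04);print(f,z0,np.percentile(b[m],[1,50,99]).round(4),m.sum())
    for z0 in (.085,.09):
        m=(P[...,2]>z0)&(P[...,2]<.104)&(a<-.15)&(a>-.24)&(abs(b)<.06);print(' can',z0,np.percentile(b[m],[1,50,99]).round(4))
        m=(P[...,2]>z0)&(P[...,2]<.104)&(a<-.125)&(a>-.24)&(abs(b)<.06);print(' mouth a',np.percentile(a[m],[99,99.8]))
E
```

```text
top4 0.05 [-0.0228  0.003   0.0239] 106
top4 0.06 [-0.0228  0.0014  0.0222] 100
top4 0.065 [-0.0195  0.0014  0.0199] 86
 can 0.085 [-0.0347  0.0012  0.0334]
 mouth a [-0.18086484 -0.18069601]
 can 0.09 [-0.0315 -0.0001  0.0294]
 mouth a [-0.18097488 -0.18069139]
top5 0.05 [-0.0231  0.0033  0.0241] 109
top5 0.06 [-0.0209  0.0017  0.0217] 98
top5 0.065 [-0.0208  0.0011  0.0207] 88
 can 0.085 [-0.0333  0.0026  0.0354]
 mouth a [-0.13264215 -0.13156066]
 can 0.09 [-0.0268  0.0012  0.0294]
 mouth a [-0.13241041 -0.13150038]
```

Canister and spigot agree to about 1 mm, which is within the bevel. I'll push on.

```bash
python3 -m pendant '[[[5,0.6,0,0,0],[5,1.2,0,0,0],[5,1.8,0,0,0],[5,2.4,0,0,0],[5,3.0,0,0,0]]]';  python3 -m pendant '[[[5,0.6,0,0,0],[5,1.2,0,0,0],[5,1.8,0,0,0],[5,2.4,0,0,0],[5,3,0,0,0]]]'; python3 - <<'E'
from h import *
rel([*hp(-.216,0),.044],HY-90)
E
```

```text
t: 9.02
eef_pos: [0.4642, -0.0822, 0.0422]
eef_rot: [0.801, 0.599, -0.0, 0.0]
ft_force: [-0.0, -5.2, 0.5]
width: 0.582
gripper_force: 0.0
t: 9.65
eef_pos: [0.4727, -0.0534, 0.0422]
eef_rot: [0.801, 0.599, -0.0, 0.0]
ft_force: [-0.5, -6.0, 0.6]
width: 0.587
gripper_force: 0.0
[ 1.95  0.04 -0.18] turn -0.0 | now [ 0.4727 -0.0534  0.0422] yaw -16.4 F [-0.5 -6.   0.6] t 9.65
```

```bash
python3 -m pendant '[[[5,0.5,0,0,0],[5,1.0,0,0,0],[5,1.4,0,0,0],[5,1.7,0,0,0],[5,1.9,0,0,0]]]';  python3 -m pendant '[[[5,0.2,0,0,0],[5,0.4,0,0,0],[5,0.6,0,0,0],[5,0.6,0,0,0]]]'; python3 - <<'E'
from h import *
rel([*hp(-.216,0),.044],HY-90)
E
```

```text
t: 10.28
eef_pos: [0.4767, -0.0377, 0.0421]
eef_rot: [0.802, 0.598, -0.001, 0.001]
ft_force: [-3.6, -12.3, 5.1]
width: 0.586
gripper_force: 0.0
t: 10.78
eef_pos: [0.4763, -0.0363, 0.0421]
eef_rot: [0.803, 0.596, -0.003, 0.002]
ft_force: [-9.8, -23.6, 8.6]
width: 0.583
gripper_force: 0.0
[ 0.2   0.17 -0.19] turn -0.4 | now [ 0.4763 -0.0363  0.0421] yaw -16.8 F [ -9.8 -23.6   8.6] t 10.775
```

```bash
python3 -m pendant '[[[5,0.2,0,0,0],[5,0.3,0,0,0],[5,0.3,0,0,0]]]'; python3 - <<'E'
from h import *
rel([*hp(-.216,0),.044],HY-90)
can('top6',lo=-.05)
P=cloud('top',np.load('pics/top6.npy'));q=P[...,:2]-H;a=q@X;b=q@N
m=(P[...,2]>.085)&(P[...,2]<.104)&(a<-.05)&(a>-.14)&(abs(b)<.04);print('mouth a',np.percentile(a[m],[50,99,99.8,100]))
E
```

```text
t: 11.15
eef_pos: [0.4759, -0.0359, 0.0421]
eef_rot: [0.804, 0.595, -0.005, 0.002]
ft_force: [-12.3, -31.1, 12.4]
width: 0.588
gripper_force: 0.0
[ 0.18  0.23 -0.2 ] turn -0.5 | now [ 0.4759 -0.0359  0.0421] yaw -17.0 F [-12.3 -31.1  12.4] t 11.15
can head-frame [-110.     1.2] [120.3  95.5] 0.29204681515693665 873
 n range [-0.0431  0.0485] -0.04530179420108156 0.04864859164932513
 n range [-0.0431  0.0483] -0.04654896750207211 0.048968137025631284
mouth a [-0.09866055 -0.05147951 -0.05020555 -0.05002253]
```

```bash
python3 -m pendant '[[[4,-1.5,0,0,0],[2,-4,0,0,0],[0,-6,0,-5,0],[0,-6,0,-10,0],[0,-5,0,-15,0]]]'; python3 -m pendant '[[[0,0,0,0,0],[0,0,0,0,0]]]'; python3 - <<'E'
from h import *
rel([*hp(-.115,.001),.195],HY-90)
im,d=snap('side','s7');t,dt=snap('top','top7')
a=cv2.resize(im[170:310,240:360],None,fx=3,fy=3,interpolation=cv2.INTER_CUBIC);b=cv2.resize(t[160:250,220:360],None,fx=3,fy=3,interpolation=cv2.INTER_CUBIC)
b=np.pad(b,((0,420-b.shape[0]),(0,0),(0,0)));cv2.imwrite('pics/c7.png',np.hstack([a,b])[:,:,::-1])
E
```

```text
t: 11.82
eef_pos: [0.4659, -0.074, 0.1935]
eef_rot: [0.801, 0.599, -0.0, -0.001]
ft_force: [-0.2, 1.6, 1.1]
width: -0.001
gripper_force: 0.0
t: 12.08
eef_pos: [0.4661, -0.073, 0.1917]
eef_rot: [0.8, 0.6, -0.0, -0.001]
ft_force: [0.2, 0.3, 0.4]
width: -0.003
gripper_force: 0.0
[14.11  0.05 -0.31] turn 0.1 | now [ 0.4661 -0.073   0.1917] yaw -16.3 F [0.2 0.3 0.4] t 12.075
```

View pics/c7.png

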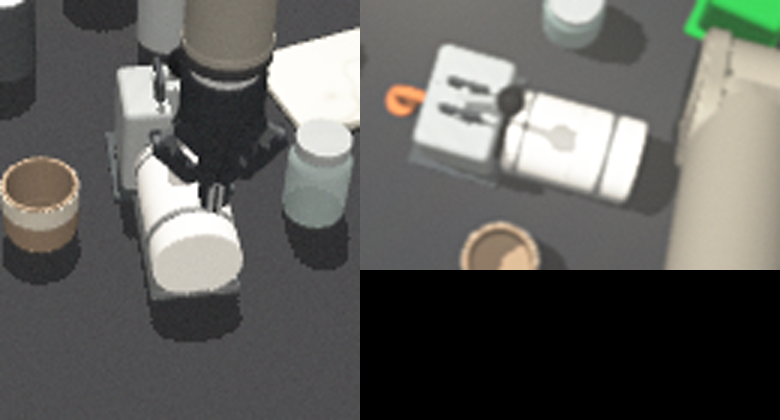

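The canister sits right against the head: in the top crop its mouth end is at (525,130), tight against the block, and the lever ball is at (511,98). I'll check the rear edge numerically, then move up to the lever.

```bash
python3 -m pendant '[[[0,5,0,-0.3,0],[0,10,0,-0.3,0],[0,13.5,0,-0.3,0],[0,13.5,0,-0.3,0]]]'; python3 - <<'E'
from h import *
for f in('top4','top7'):
    P=cloud('top',np.load(f'pics/{f}.npy'));q=P[...,:2]-H;a=q@X;b=q@N
    m=(P[...,2]>.085)&(P[...,2]<.104)&(a<-.05)&(a>-.35)&(abs(b)<.03);print(f,'rear/mouth a',np.percentile(a[m],[0,.5,99.5]))
    m=(P[...,2]>.045)&(P[...,2]<.104)&(a<-.05)&(a>-.22)&(abs(b)<.06);print(f,'n',np.percentile(b[m],[1,99]))
rel([*hp(.0,.001),.195],HY-90)
E
```

```text
t: 12.68
eef_pos: [0.5043, 0.0581, 0.1937]
eef_rot: [0.799, 0.601, -0.001, -0.0]
ft_force: [-0.3, -1.1, -0.2]
width: 0.0
gripper_force: 0.0
top4 rear/mouth a [-0.33125779 -0.32963461 -0.06042214]
top4 n [-0.04436373  0.04567231]
top7 rear/mouth a [-0.20547585 -0.20458441 -0.05171517]
top7 n [-0.04441186  0.04824074]
[11.95  0.12 -0.15] turn 0.3 | now [0.5043 0.0581 0.1937] yaw -16.1 F [-0.3 -1.1 -0.2] t 12.675
```

The rear edge is at −205 mm, exactly the seated value. Next I'll flip the lever.

```bash
python3 -m pendant '[[[0,2,0.1,0,0],[0,4,0.1,0,0],[0,6,0.1,0,0],[0,8,0.1,0,0],[0,10,0.1,0,0]]]'; python3 -m pendant '[[[0,1.5,0,0,0],[0,3,0,0,0],[0,3,0,0,0]]]';python3 -m pendant '[[[0,-3,0,-3,0],[0,-6,0,-8,0],[0,-12,0,-12,0],[0,-18,0,-12,0],[0,-22,0,-12,0]]]'; python3 - <<'E'
from h import *
im,d=snap('side','s8');t,dt=snap('top','top8')
P=cloud('top',dt);q=P[...,:2]-H;a=q@X;b=q@N
m=(P[...,2]>.16)&(P[...,2]<.235)&(abs(a)<.1)&(abs(b)<.03);print('lever',np.percentile(a[m],[0,50,100]),P[...,2][m].max() if m.any() else 0,m.sum())
m=(P[...,2]>.085)&(P[...,2]<.104)&(a<-.05)&(a>-.35)&(abs(b)<.03);print('rear a',np.percentile(a[m],[0,.5,99.5]))
cv2.imwrite('pics/c8.png',np.hstack([im[90:350,150:450],t[90:350,100:450]])[:,:,::-1])
E
```

```text
t: 13.3
eef_pos: [0.534, 0.1529, 0.1951]
eef_rot: [0.8, 0.599, 0.0, -0.0]
ft_force: [-0.7, -1.0, 0.7]
width: 0.001
gripper_force: 0.1
t: 13.68
eef_pos: [0.5423, 0.1812, 0.195]
eef_rot: [0.8, 0.6, 0.0, 0.0]
ft_force: [0.0, 1.3, -0.7]
width: -0.001
gripper_force: 0.0
t: 14.3
eef_pos: [0.4791, -0.0348, 0.3159]
eef_rot: [0.802, 0.598, 0.001, -0.0]
ft_force: [0.2, 0.6, -0.1]
width: -0.0
gripper_force: 0.0
lever [0.01095543 0.04836566 0.07030953] 0.22274821999068709 120
rear a [-0.20561473 -0.20460448 -0.05095647]
```

View pics/c8.png

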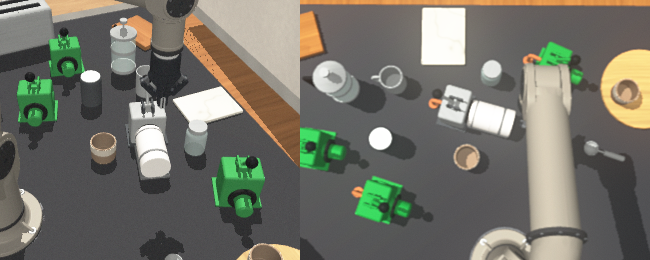

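The lever now leans to +x, with its ball out to +70 mm. The canister is still seated at about top crop (492,119), and the cups, jar, tin, jug and spoon are where they were. I'll let the arm settle and hand in.

```bash
python3 -m pendant '[[[0,0,0,0,0],[0,0,0,0,0],[0,0,0,0,0]]]'; python3 -c "
from cell import r
print(r.sign_off())"
```

```text
t: 14.78
eef_pos: [0.4803, -0.0303, 0.3149]
eef_rot: [0.8, 0.6, -0.0, 0.0]
ft_force: [-0.3, 0.2, -0.4]
width: 0.002
gripper_force: 0.0
the job is handed in; nothing more can be done
None
```

The canister measures fully home on the spigot (rear edge at head x = −205 mm, hard stop felt at about 35 N), the lever was then flipped to the open side, and the job was handed in at 14.8 s with the cups, jar, tin, jug and spoon untouched.

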